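# Close the snap hose clip on a suction unit with pliers

## Robot

A 7-joint arm with a two-finger parallel gripper is mounted at the origin on the work surface. World frame = base frame: x ahead of the robot, y to its left, z up, the work surface at z = 0. Lengths are in m, angles in degrees, forces in N, time in s.
With the tool pointing down it reaches from about 0.425 to 0.8 m from the base axis. Payload 8.3 kg.
Tool frame: the origin (TCP) lies at the very end of the fingers, on their centre line; the grasp point (between the pads) lies 19 mm behind it; z points along the fingers, y is the direction in which the jaws open and shut (so a half turn about z gives the same grasp; the last joint's range is limited). The gripper opens to 85 mm and grips with 20 to 120 N. Pads are 22 mm wide; open, the fingers measure 114 mm over their backs; the gripper's body (76 mm by 85 mm) begins 54 mm behind the grasp point. The pads swing forward as they close: fully open they stand 13 mm farther back than shut.
Start: joints at [-80.781, 21.967, 0.94, 78.501, -0.361, 79.538, -2.664], TCP at [0.139, 0.609, 0.231] pointing down, gripper open.
Joint ranges: [-169.22, 169.22], [-14.56, 117.87], [-87.37, 89.26], [10.42, 133.3], [-82.24, 262.24], [0.94, 117.77], [-172.7, 172.7]. Speed limits (degrees/s): [136.94, 136.94, 172.46, 172.46, 180, 180, 180].

## Interface

Orientations are given as [roll, pitch, yaw] about the fixed x, y, z axes, in that order (R = Rz(yaw) Ry(pitch) Rx(roll)).
In Python, from bench import * gives the robot as it stands. The module is installed in compiled form; this text tells all that it offers.
- The arm moves only by the tool servo_tool, never from a script. Its argument "plan" is a list of rows, each an object with "slide": the shift along the tool's x, y, z in units of 300 mm (1.0 is 300 mm), a list of three; "rot": the turn, a rotation vector about the tool's x, y, z in units of 90 degrees (1.0 is 90 degrees), a list of three. In form: [{"slide": [x, y, z], "rot": [wx, wy, wz]}, ...]. A call has 1 to 10 rows; each row shifts and turns the commanded pose from where the row before left it, along the tool's axes as they then stand; what a row does not reach is not made up. A row lasts 1/8 s, in which the tool goes at most 62.5 mm and 10.7 degrees, less where a joint would pass 70% of its speed; a pose out of reach is approached as far as the arm can. A call with a number of a shift or a turn outside -1 to 1 is refused whole. A call with a gripper value outside its range is refused whole. "gripper" is the opening in per cent of the stroke, from 0 (shut) to 100 (fully open), set as the call begins (left out, the last holds). The fingers move at their own pace and stop on an object; the grip force is fixed at half the most. Time passes only in rows, so rows that do not move let the fingers close. It gives the time, the measured TCP pose, the force and the opening at its end, in the units of the state.
- sense(): the state, without advancing time (a new reading comes with each control period).
- camera(name): name is "scene" or "top"; returns a dict with "img" (420x560x3 uint8, red, green, blue), "range_z" (420x560 float32, m along the optical axis (not along the pixel's ray), 0 where there is no reading), "fov_y" (degrees; the focal length in pixels is half the picture's height over the tangent of half this angle, whatever the lens; pixels are square), "cx", "cy" (the principal point, pixels), "world_from_camera" (4x4, takes a point from camera to world coordinates). Camera axes: x right, y down, z forward; pixel columns grow to the right and rows downward; lengths in m; the calibration is good to about 2 mm. A picture is of the moment at which its call begins.
- job_done(): hands the job in, once; it reports no verdict.
Trained networks look in the newest picture that a camera, given by its name, has taken for a name from the list of things; names that differ only in an ending like _2 or _b are one class to them, and where a whole thing is asked for, a point or a joint stands for the part that bears it (a point fixed in the world has none). Each returns a list of dicts, best first, with "confidence" (0 to 1); they miss things now and then, are a little off and sometimes report something else, mostly with a low value. They report only what shows in the picture. A call takes as long as a camera call. They do not tell look-alikes from the thing itself.
- regions_of(camera, label): "region" (420x560 bool, what is visible of it) and "centre" ([column, row] in pixels, amid what is visible of it).
The state is a dict: "t": time; "joints": joint angles; "joint_vel": joint speeds; "effort": joint torques, N m; "eef_pos": TCP position; "ee_rot": TCP orientation; "contact_force": force on the tool from outside, world axes, zero at the start; "wrist_torque": the same for the moment, N m; "opening": opening from 0.0 (shut) to 1.0 (fully open).
Only numpy, scipy, OpenCV 4.12 (cv2) and the standard library are available. Lean on these libraries where they do the work, as an engineer would, in place of code of your own. Each camera call takes 0.05 s, during which the arm holds its last target. There are 200 camera calls.

## Task

The orange snap hose clip on the suction unit's black cuff is still open: pick up the blue-handled pliers, take the clip's two lugs between the jaws and squeeze until the clip clicks and stays shut, easing off at the click so that the lugs are not crushed. Then lay the pliers gently down flat in the steel tray. Work the clip only with the pliers, not with the gripper itself, and leave everything else on the desk where it is.

Things in the scene. Friction and masses are not known exactly. Their poses are not given: they have to be found in the camera images.
- unit: Portable suction unit, fixed. Origin on the desk under the axis of its upright inlet nozzle. Cream housing 200 mm wide, 92 mm high, from 30 mm before (front, -x) to 180 mm behind the nozzle axis. A black cuff, 25 mm thick, sits on the nozzle 115 to 155 mm above the desk and carries the clip; a rigid clear pipe rises from it to 250 mm and runs back. Nothing stands before the nozzle above 92 mm.
- jar_top (a point): Middle of the lid of the clear collecting jar on the unit, 216 mm above the desk, 115 mm behind and 45 mm to the +y side of the nozzle axis. Jar 106 mm across; the pipe lies up to 35 mm above its lid. Keep clear of it.
- clip_ring: Orange snap clip's ring, 32 mm across, 10 mm high; origin on its axis at mid height, 135 mm above the desk. Its -x points out midway between the two lugs. It turns on the cuff with light friction (0.02 N m, 0.6 rad either way), so the lugs follow the jaws sideways.
- lug_beads (a point): Point between the clip's two lugs, 28 mm along the ring's -x from its axis, at mid height: the middle of the place to squeeze. The lugs stand side by side, 13 to 34 mm out from the axis, 12 mm high; each carries an upright rounded grip bead (radius 5 mm) here. Open, the beads' outer faces are 25 mm apart, up to 3.2 mm more or less from clip to clip.
- lug_left: The lug on the ring's +y side, fixed to the ring; origin at the back of the ring, on the other lug's hinge. How far the two lugs stand apart depends on the cuff beneath and is not told by these poses, so the point of the click differs each time and must be felt: it comes with the beads' outer faces 15 to 21 mm apart.
- lug_right (a joint): The lug on the ring's -y side, hinged at the back of the ring: 0 rad open, 0.19 shut. Resistance grows to about 11 N on each lug at 0.085 rad, then falls; past 0.17 it snaps on by itself to 0.19 (the click), about 1 mm ahead of the jaw, and stays; short of that it springs back. Pressing on after the click bears on solid plastic; more than 25 N of jaw force crushes it.
- pliers: Pliers with blue handle sleeves and steel jaws, 162 mm long, 16 mm thick, about 140 g, lying flat. Origin on the underside at the pivot; +x to the jaw tips (57 mm), -x to the handles (sleeves 28 to 105 mm behind, 9 mm wide). The frame is fixed to the +y handle's arm; its x is the middle line when fully open. Mass centre about 37 mm behind the pivot.
- pliers_grip (a point): Midway between the sleeves, 65 mm behind the pivot, 8 mm above the underside: the place to take the pliers, closing across both handles (along the pliers' y). Open, the sleeves measure 66 mm over their outer faces here and 68 mm at their ends. The spring pushes each handle out with 14 N here when open, 21 N when fully closed.
- pliers_jaw (a point): Midway between the open jaws, 50 mm ahead of the pivot, 8 mm above the underside: where to squeeze the beads. The flat jaws run 25 to 57 mm ahead of the pivot, 8 mm wide, 13 mm high, and are 36 mm apart here when open. Jaw force is about 1.3 times what the grip adds beyond the spring; the squeezed lugs also push the pliers back with up to 8 N.
- pliers_arm (a joint): The pliers' hinge: 0 rad fully open, grows as they close, stop at 0.48. Each 0.1 rad brings the handles 6.5 mm together at the grip point and the jaws 5 mm at the jaw point. The middle line turns to +yaw of the body's x by half this angle.
- tray: Open steel instrument tray, 260 x 190 mm (long side along its x), rim 16 mm high, floor 3 mm thick, flat lip 13 mm wide outside; fixed. Origin under its centre. Tweezers lie in it along its +y side, 78 mm from the middle; the rest is free for the pliers, lengthwise.
- tweezers: Steel tweezers, 135 mm long, 6 mm high, lying in the tray. Leave.
- foam_a: Pink-topped foam practice block 75 x 150 x 25 mm with a small peg standing 20 mm out of its top. Origin under its centre. Leave.
- foam_b: Pink-topped foam practice block 75 x 150 x 25 mm. Origin under its centre. Leave.
- phone: Black smartphone 75 x 155 x 9 mm. Leave.
- spatula: Spatula, 170 mm long, lying flat. Leave.
Things that resemble listed ones, but are neither listed nor needed, are in the scene too. Leave any green look-alike of the pliers alone.

How it is judged:
By the outcome, as a careful person would: the job done as asked, in the order asked, and still so for the second after the job is handed in, with the robot touching nothing.
It also fails if it takes over 67 s, if anything falls off the work surface, if the arm or the gripper's body presses on something with over 40 N, if the wrist force passes 120 N, or if a joint passes its speed limit or range.

## Working session

There is one attempt and no reset: what is moved stays moved. The work goes in short steps, Python scripts to look and compute and a tool call to move; the robot and the scene stay as the last step left them, time stands still between calls to the robot, and variables do not carry over. Pictures are saved under pics/ and viewed, about 8 in all and at most 12, crops included, and the job is handed in when it is done.

Besides the shell and the picture viewer there is one more tool, called after "Call:" by a JSON object that holds its "method" and its "body". servo_tool: Moves the arm, as the interface text tells. Shifts and turns lie within -1 to 1; 1 stands for 300 mm of shift or 90 degrees of turn. Its arguments: {"type":"object","properties":{"plan":{"type":"array","items":{"type":"object","properties":{"slide":{"type":"array","items":{"type":"number"}},"rot":{"type":"array","items":{"type":"number"}}}}},"gripper":{"type":"number"}},"required":["plan"]}

```bash
mkdir -p pics; cat > h.py <<'E'
from bench import *
import numpy as np, cv2
def pts(c):
    h,w=c["range_z"].shape; f=h/2/np.tan(np.radians(c["fov_y"]/2))
    v,u=np.mgrid[:h,:w]; z=c["range_z"]
    P=np.stack([(u-c["cx"])/f*z,(v-c["cy"])/f*z,z],-1)
    T=np.array(c["world_from_camera"]); return P@T[:3,:3].T+T[:3,3]
def proj(c,p):
    h=c["range_z"].shape[0]; f=h/2/np.tan(np.radians(c["fov_y"]/2))
    T=np.linalg.inv(c["world_from_camera"]); q=T[:3,:3]@np.array(p)+T[:3,3]
    return c["cx"]+f*q[0]/q[2], c["cy"]+f*q[1]/q[2]
def save(n,img,s=1):
    cv2.imwrite("pics/"+n,cv2.resize(img[...,::-1],None,fx=s,fy=s,interpolation=cv2.INTER_CUBIC))
E
python3 - <<'E'
from h import *
s=sense(); print(s)
for n in("scene","top"):
    c=camera(n); save(n+"1.png",c["img"],1.4); P=pts(c); print(n,c["fov_y"],c["cx"],c["cy"],np.round(c["world_from_camera"],3).tolist())
    for l in ("pliers","clip_ring","lug_left","lug_right","tray","unit","tweezers"):
        for r in regions_of(n,l)[:3]:
            m=r["region"]&(c["range_z"]>0)
            print(l,round(r["confidence"],2),np.round(r["centre"]),m.sum(),np.round(np.median(P[m],0),3))
E
```

```text
{'t': 0.0, 'joints': array([-80.78218526,  22.01551259,   0.93778017,  78.56410769,
        -0.3605689 ,  79.53685187,  -2.66395088]), 'joint_vel': array([-0.01048001, -0.02375344, -0.02950895,  0.0030908 ,  0.03534469,
        0.03801527,  0.01951777]), 'effort': array([ 3.28511614e-04, -6.27598143e+01,  8.44732393e-01, -3.71828198e+01,
        1.66058337e-02,  1.43196958e-02, -7.36089009e-05]), 'eef_pos': array([0.13854864, 0.60891989, 0.23025385]), 'ee_rot': array([-1.79886383e+02,  2.36104857e-03,  1.67182645e+02]), 'contact_force': array([-0.79005994, -0.00726671, -0.12694008]), 'wrist_torque': array([-0.00902094, -0.03673553, -0.0349794 ]), 'opening': 1.0018921462635888}
scene 45.40241266100981 276.47107398559046 207.54942335552403 [[-0.025, 0.833, -0.553, 1.365], [1.0, 0.014, -0.024, 0.044], [-0.013, -0.553, -0.833, 1.443], [0.0, 0.0, 0.0, 1.0]]
pliers 0.72 [189. 168.] 329 [ 0.262 -0.313  0.013]
pliers 0.69 [180. 209.] 172 [ 0.432 -0.318  0.015]
clip_ring 0.56 [284. 238.] 19 [0.611 0.031 0.14 ]
tray 0.56 [365. 233.] 4667 [0.509 0.303 0.005]
tray 0.4 [180. 216.] 167 [ 0.461 -0.327  0.015]
unit 0.65 [287. 270.] 4969 [0.725 0.036 0.094]
unit 0.38 [177. 216.] 111 [ 0.45  -0.329  0.016]
tweezers 0.53 [178. 220.] 124 [ 0.469 -0.326  0.015]
tweezers 0.45 [390. 224.] 79 [0.481 0.382 0.008]
tweezers 0.26 [285. 237.] 42 [0.609 0.037 0.139]
top 48.2570445361072 278.19749304299944 212.24728376177669 [[-0.002, -0.996, 0.086, 0.412], [-1.0, 0.002, -0.002, 0.021], [0.002, -0.086, -0.996, 1.426], [0.0, 0.0, 0.0, 1.0]]
pliers 0.97 [392. 303.] 435 [ 0.262 -0.315  0.014]
pliers 0.9 [389. 233.] 360 [ 0.47  -0.32   0.014]
clip_ring 0.47 [273. 194.] 25 [0.574 0.035 0.139]
lug_right 0.54 [186. 225.] 6679 [0.509 0.303 0.005]
tray 0.63 [186. 224.] 6679 [0.509 0.303 0.005]
unit 0.89 [272. 163.] 5212 [0.663 0.037 0.093]
tweezers 0.49 [157. 231.] 81 [0.476 0.381 0.008]
```

View pics/top1.png

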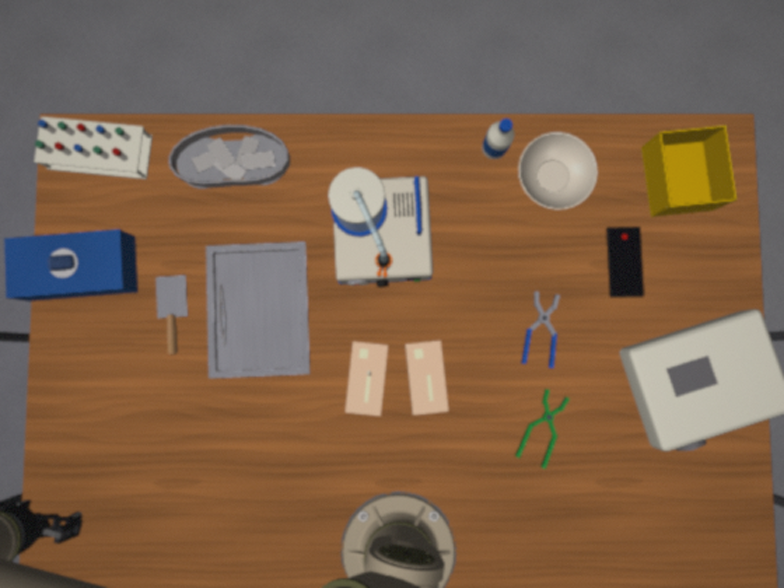

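View pics/scene1.png

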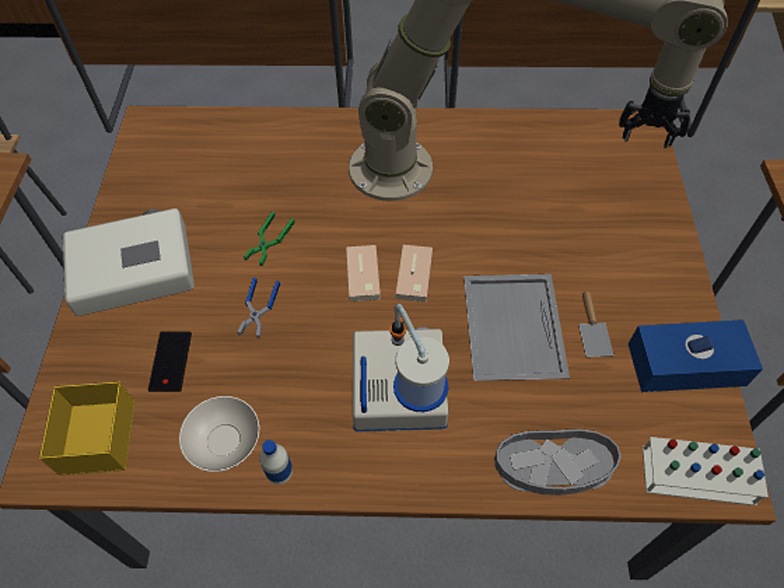

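Top (original px): two plier-like things. One is blue-handled with steel jaws at (389,233), the other all green at (392,303). The blue-sleeved one fits the description; the green one is the look-alike. The clip is orange at about (273,188) on the black cuff. I'll confirm with an enlarged crop.

```bash
python3 - <<'E'
from h import *
tiles=[]
for n in("top","scene"):
    c=camera(n); P=pts(c); im=c["img"]; hsv=cv2.cvtColor(im,cv2.COLOR_RGB2HSV).astype(int)
    r=max(regions_of(n,"pliers"),key=lambda r:np.median(P[r["region"]][:,0]))
    m=cv2.dilate(r["region"].astype(np.uint8),np.ones((5,5)))>0
    box=(abs(P[...,0]-0.47)<.12)&(abs(P[...,1]+0.32)<.08)&(P[...,2]>0.007)
    blue=box&(hsv[...,0]>105)&(hsv[...,0]<130)&(hsv[...,1]>120)
    k,lab,st,ce=cv2.connectedComponentsWithStats(blue.astype(np.uint8))
    for i in range(1,k):
        if st[i,4]>15:
            q=P[lab==i]; d=np.linalg.svd(q[:,:2]-q[:,:2].mean(0),full_matrices=False)[2][0]; t=(q[:,:2]-q[:,:2].mean(0))@d
            print(n,"blue",st[i,4],q.mean(0).round(4),"dir",np.degrees(np.arctan2(d[1],d[0])).round(1),t.min().round(3),t.max().round(3),"zmax",q[:,2].max().round(3))
    st_=box&~blue; q=P[st_]; print("steel",len(q),q.mean(0).round(3),q.min(0).round(3),q.max(0).round(3))
    org=(hsv[...,0]<14)&(hsv[...,1]>170)&(hsv[...,2]>120)&(P[...,2]>0.1)&(P[...,2]<.18)&(abs(P[...,1]-.03)<.08)
    q=P[org]; print("orange",len(q),q.mean(0).round(4),q.min(0).round(3),q.max(0).round(3))
    u,v=proj(c,[.47,-.32,.01]); a=im[int(v)-40:int(v)+40,int(u)-32:int(u)+32]
    u,v=proj(c,[.56,.035,.13]); b=im[int(v)-40:int(v)+40,int(u)-32:int(u)+32]
    tiles.append(np.hstack([cv2.resize(x,(384,300)if 0 else(240,300),interpolation=cv2.INTER_CUBIC) for x in(a,b)]))
    us,vs=[],[]
    print(n,"crop tl",int(u)-32,int(v)-40)
    np.savez(n+".npz",P=P,img=im)
save("crop2.png",np.vstack(tiles),1)
E
```

```text
top blue 53 [ 0.4294 -0.2748  0.0153] dir 168.7 -0.037 0.034 zmax 0.022
top blue 51 [ 0.4204 -0.3312  0.0144] dir 172.7 -0.033 0.033 zmax 0.021
steel 286 [ 0.48  -0.316  0.014] [ 0.351 -0.397  0.007] [ 0.587 -0.24   0.025]
orange 10 [0.5797 0.0286 0.1424] [0.569 0.019 0.132] [0.595 0.041 0.154]
top crop tl 240 159
scene blue 56 [ 0.4187 -0.3316  0.0163] dir -7.7 -0.035 0.039 zmax 0.025
scene blue 62 [ 0.4321 -0.2757  0.0161] dir -10.0 -0.04 0.038 zmax 0.027
steel 244 [ 0.483 -0.318  0.012] [ 0.352 -0.397  0.007] [ 0.589 -0.242  0.023]
orange 28 [0.5993 0.032  0.1399] [0.571 0.016 0.134] [0.613 0.046 0.146]
scene crop tl 253 185
```

View pics/crop2.png

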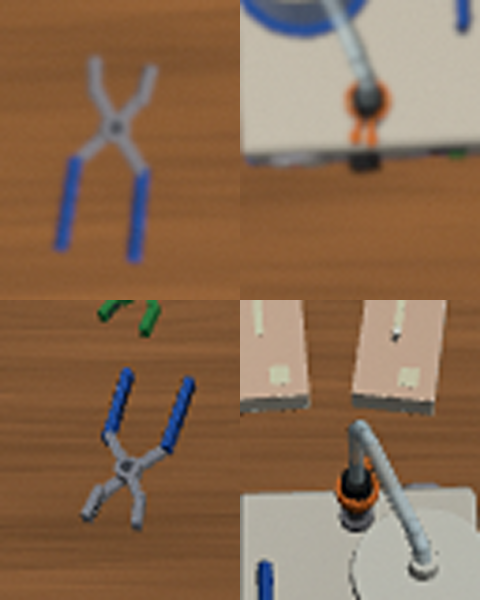

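The crop confirms the blue-sleeved, steel-jawed pliers: jaws up at the left, pivot at crop (117,128). The two orange lugs point toward the robot at crop (357–375,133). Next I'll rectify the clip area.

```bash
python3 - <<'E'
from h import *
out=[]
for n in("top","scene"):
    c=camera(n); N=300; S=0.0003; x0,y0=0.61,0.08   # rows: x decreasing; cols: y decreasing
    pr=[(0,0),(N,0),(N,N),(0,N)]
    src=np.float32([proj(c,[x0-r*S,y0-k*S,0.141]) for k,r in pr])
    H=cv2.getPerspectiveTransform(np.float32(src),np.float32(pr))
    w=cv2.warpPerspective(c["img"],H,(N,N),flags=cv2.INTER_CUBIC)
    h=w.astype(int); o=(h[...,0]-h[...,2]>70)&(h[...,0]-h[...,1]>45)
    yy=np.nonzero(o); 
    for xr in np.arange(.598,.535,-.003):
        r=int((x0-xr)/S); k=np.nonzero(o[r])[0]
        if len(k): print(n,round(xr,3),"y",(y0-k.max()*S).round(4),(y0-k.min()*S).round(4),len(k))
    for g in range(0,N,33):
        w[g]=w[g]//2+60; w[:,g]=w[:,g]//2+60
    out.append(w)
    P=pts(c); 
save("rect3.png",np.hstack(out),1.33)
c=camera("top");P=pts(c)
m=regions_of("top","tray")[0]["region"]
cn=cv2.findContours(m.astype(np.uint8),0,2)[0]; b=cv2.minAreaRect(max(cn,key=len)); 
pl=P[m&(abs(P[...,2]-.016)<.02)][:,:2].astype(np.float32); print(cv2.minAreaRect(pl), P[m][:,2].min(),P[m][:,2].max())
E
```

```text
top 0.598 y 0.014 0.0473 32
top 0.595 y 0.0143 0.0464 31
top 0.592 y 0.0152 0.0458 40
top 0.589 y 0.0167 0.0443 44
top 0.586 y 0.0194 0.0395 30
top 0.583 y 0.0251 0.0398 38
top 0.58 y 0.0254 0.0404 47
top 0.577 y 0.0254 0.0419 49
top 0.574 y 0.0245 0.0437 63
top 0.571 y 0.0239 0.044 68
top 0.568 y 0.0242 0.0428 49
top 0.565 y 0.0266 0.0296 11
top 0.55 y -0.0097 0.0152 57
top 0.547 y -0.0097 0.0575 84
top 0.544 y -0.0097 0.0752 73
top 0.541 y -0.0097 0.0176 72
top 0.538 y -0.0097 0.0164 56
scene 0.598 y -0.0097 0.0479 88
scene 0.595 y 0.0113 0.0479 38
scene 0.592 y 0.0122 0.068 37
scene 0.589 y 0.0134 0.0659 32
scene 0.586 y 0.0137 0.0662 26
scene 0.58 y 0.038 0.0629 19
scene 0.577 y 0.0191 0.0416 29
scene 0.574 y 0.0197 0.0599 27
scene 0.571 y 0.0353 0.0398 16
scene 0.565 y 0.0197 0.0566 11
scene 0.562 y 0.0194 0.0209 6
scene 0.559 y 0.0191 0.0533 14
scene 0.553 y 0.0485 0.0503 7
scene 0.541 y 0.0428 0.044 5
scene 0.538 y 0.0197 0.044 7
((0.5104630589485168, 0.3069596588611603), (0.29531264305114746, 0.22643998265266418), 2.235527753829956) -0.008189417103940722 1.4262208552235238
```

View pics/rect3.png

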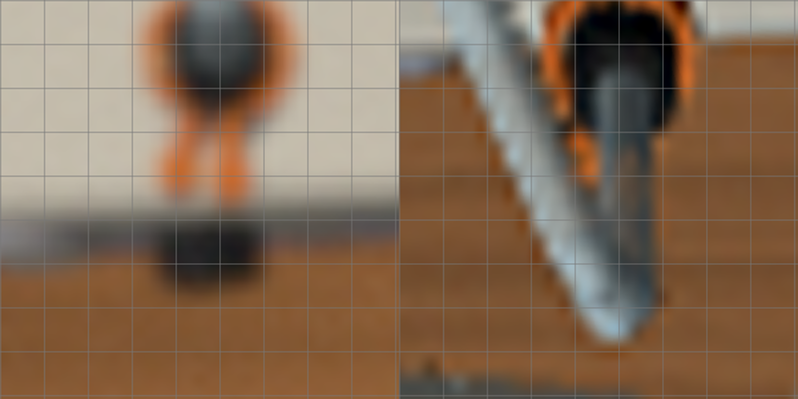

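The beads show at about (180,165) and (235,165) in the left rectified view, so the lug point is ≈ (0.572, 0.033) and the ring axis ≈ (0.600, 0.030). The pliers' grip point is ≈ (0.425, −0.303) with yaw ≈ −10°. Next comes the move helper.

```bash
cat > mv.py <<'E'
from h import *
import sys, json
# usage: mv.py step_mm x,y,z,yaw ...   prints rows (level tool assumed, measured pose as start)
def plan(step,wps):
    s=sense(); p=np.array(s["eef_pos"]); yaw=s["ee_rot"][2]; rows=[]
    for w in wps:
        w=np.array(w,float); d=w[:3]-p; dy=(w[3]-yaw+180)%360-180
        n=max(1,int(np.ceil(max(np.linalg.norm(d)*1000/step,abs(dy)/9))))
        for i in range(n):
            a=np.radians(yaw); e=d/n
            sl=np.round(np.array([e[0]*np.cos(a)+e[1]*np.sin(a),e[0]*np.sin(a)-e[1]*np.cos(a),-e[2]])/.3,4)
            r=round(-dy/n/90,4); rows.append({"slide":sl.tolist(),"rot":[0,0,r]}); yaw+=dy/n
        p=w[:3]
    return rows
if __name__=="__main__":
    s=sense(); print(round(s["t"],2),np.round(s["eef_pos"],4),np.round(s["ee_rot"],2),np.round(s["contact_force"],1),round(s["opening"],4))
    R=plan(float(sys.argv[1]),[list(map(float,a.split(","))) for a in sys.argv[2:]])
    for i in range(0,len(R),10): print(json.dumps(R[i:i+10]))
E
python3 mv.py 45 .40,.36,.23,167.2 .48,.02,.2,167.2 .425,-.303,.12,170
```

```text
1.2 [0.1387 0.6094 0.2313] [-180.     -0.    167.18] [-0.9 -0.6 -0.1] 0.9988
[{"slide": [-0.1149, -0.0686, 0.0005], "rot": [0, 0, -0.0]}, {"slide": [-0.1149, -0.0686, 0.0005], "rot": [0, 0, -0.0]}, {"slide": [-0.1149, -0.0686, 0.0005], "rot": [0, 0, -0.0]}, {"slide": [-0.1149, -0.0686, 0.0005], "rot": [0, 0, -0.0]}, {"slide": [-0.1149, -0.0686, 0.0005], "rot": [0, 0, -0.0]}, {"slide": [-0.1149, -0.0686, 0.0005], "rot": [0, 0, -0.0]}, {"slide": [-0.1149, -0.0686, 0.0005], "rot": [0, 0, -0.0]}, {"slide": [-0.1149, -0.0686, 0.0005], "rot": [0, 0, -0.0]}, {"slide": [-0.1149, -0.0686, 0.0005], "rot": [0, 0, -0.0]}, {"slide": [-0.0639, -0.1308, 0.0125], "rot": [0, 0, 0.0]}]
[{"slide": [-0.0639, -0.1308, 0.0125], "rot": [0, 0, 0.0]}, {"slide": [-0.0639, -0.1308, 0.0125], "rot": [0, 0, 0.0]}, {"slide": [-0.0639, -0.1308, 0.0125], "rot": [0, 0, 0.0]}, {"slide": [-0.0639, -0.1308, 0.0125], "rot": [0, 0, 0.0]}, {"slide": [-0.0639, -0.1308, 0.0125], "rot": [0, 0, 0.0]}, {"slide": [-0.0639, -0.1308, 0.0125], "rot": [0, 0, 0.0]}, {"slide": [-0.0639, -0.1308, 0.0125], "rot": [0, 0, 0.0]}, {"slide": [-0.0075, -0.1363, 0.0333], "rot": [0, 0, -0.0039]}, {"slide": [-0.0066, -0.1364, 0.0333], "rot": [0, 0, -0.0039]}, {"slide": [-0.0058, -0.1364, 0.0333], "rot": [0, 0, -0.0039]}]
[{"slide": [-0.005, -0.1364, 0.0333], "rot": [0, 0, -0.0039]}, {"slide": [-0.0041, -0.1365, 0.0333], "rot": [0, 0, -0.0039]}, {"slide": [-0.0033, -0.1365, 0.0333], "rot": [0, 0, -0.0039]}, {"slide": [-0.0025, -0.1365, 0.0333], "rot": [0, 0, -0.0039]}, {"slide": [-0.0016, -0.1365, 0.0333], "rot": [0, 0, -0.0039]}]
```

Call:
{"method": "servo_tool", "body": {"plan": [{"slide": [-0.115,-0.069,0],"rot": [0,0,0]},{"slide": [-0.115,-0.069,0],"rot": [0,0,0]},{"slide": [-0.115,-0.069,0],"rot": [0,0,0]},{"slide": [-0.115,-0.069,0],"rot": [0,0,0]},{"slide": [-0.115,-0.069,0],"rot": [0,0,0]},{"slide": [-0.115,-0.069,0],"rot": [0,0,0]},{"slide": [-0.115,-0.069,0],"rot": [0,0,0]},{"slide": [-0.115,-0.069,0],"rot": [0,0,0]},{"slide": [-0.115,-0.069,0],"rot": [0,0,0]},{"slide": [-0.064,-0.131,0.0125],"rot": [0,0,0]}], "gripper": 100}}

```text
t: 2.45
eef_pos: [0.4116, 0.3155, 0.2276]
ee_rot: [180.0, 0.0, 167.2]
contact_force: [0.3, 0.1, -0.3]
opening: 0.997
```

Call:
{"method": "servo_tool", "body": {"plan": [{"slide": [-0.064,-0.131,0.0125],"rot": [0,0,0]},{"slide": [-0.064,-0.131,0.0125],"rot": [0,0,0]},{"slide": [-0.064,-0.131,0.0125],"rot": [0,0,0]},{"slide": [-0.064,-0.131,0.0125],"rot": [0,0,0]},{"slide": [-0.064,-0.131,0.0125],"rot": [0,0,0]},{"slide": [-0.064,-0.131,0.0125],"rot": [0,0,0]},{"slide": [-0.064,-0.131,0.0125],"rot": [0,0,0]},{"slide": [-0.007,-0.136,0.033],"rot": [0,0,-0.004]},{"slide": [-0.006,-0.136,0.033],"rot": [0,0,-0.004]},{"slide": [-0.006,-0.136,0.033],"rot": [0,0,-0.004]}]}}

```text
t: 3.7
eef_pos: [0.459, -0.1038, 0.1716]
ee_rot: [180.0, 0.0, 168.3]
contact_force: [0.1, 0.1, -0.5]
opening: 1.004
```

Call:
{"method": "servo_tool", "body": {"plan": [{"slide": [-0.005,-0.136,0.033],"rot": [0,0,-0.004]},{"slide": [-0.004,-0.136,0.033],"rot": [0,0,-0.004]},{"slide": [-0.003,-0.136,0.033],"rot": [0,0,-0.004]},{"slide": [-0.003,-0.136,0.033],"rot": [0,0,-0.004]},{"slide": [-0.002,-0.136,0.033],"rot": [0,0,-0.004]},{"slide": [0,0,0],"rot": [0,0,0]}]}}

```text
t: 4.45
eef_pos: [0.4233, -0.3071, 0.1217]
ee_rot: [-179.9, -0.1, 169.7]
contact_force: [1.0, 0.5, 0.8]
opening: 0.999
```

```bash
python3 mv.py 30 .425,-.303,.04,170 .425,-.303,-.002,170
```

```text
4.45 [ 0.4233 -0.3071  0.1217] [-1.7990e+02 -6.0000e-02  1.6974e+02] [1.  0.5 0.8] 0.9991
[{"slide": [-0.0011, 0.0049, 0.0908], "rot": [0, 0, -0.001]}, {"slide": [-0.0011, 0.0049, 0.0908], "rot": [0, 0, -0.001]}, {"slide": [-0.0011, 0.0049, 0.0908], "rot": [0, 0, -0.001]}, {"slide": [0.0, 0.0, 0.07], "rot": [0, 0, -0.0]}, {"slide": [0.0, 0.0, 0.07], "rot": [0, 0, -0.0]}]
```

Call:
{"method": "servo_tool", "body": {"plan": [{"slide": [-0.001,0.005,0.091]},{"slide": [-0.001,0.005,0.091]},{"slide": [-0.001,0.005,0.091]},{"slide": [0,0,0.07]},{"slide": [0,0,0.05]},{"slide": [0,0,0]}]}}

```text
$.plan[0]: bad value
```

```bash
python3 - <<'E'
from h import *
s=sense(); print(s["eef_pos"],s["contact_force"])
o=[]
for n in("top","scene"):
    c=camera(n); u,v=map(int,proj(c,[.44,-.31,.02])); o.append(cv2.resize(c["img"][v-45:v+45,u-45:u+45],(390,390),interpolation=cv2.INTER_CUBIC))
save("grip4.png",np.hstack(o))
E
```

```text
[ 0.42327449 -0.30713676  0.12170683] [0.99818791 0.47245396 0.76485312]
```

View pics/grip4.png

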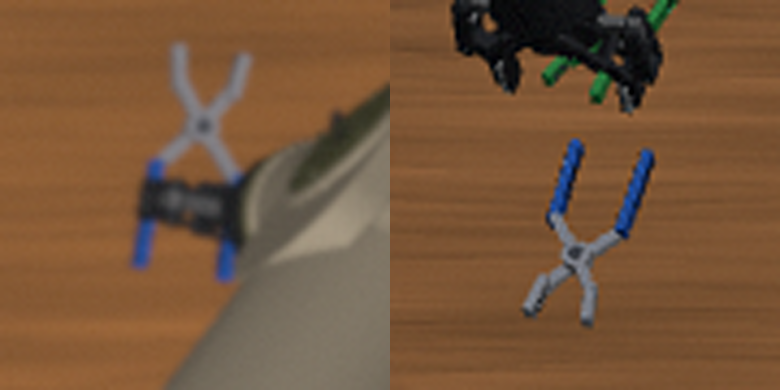

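The left view shows the gripper hovering across both blue sleeves at about (185,200), aligned with the handles. It hasn't come down yet because "rot" is required in every row.

Call:
{"method": "servo_tool", "body": {"plan": [{"slide": [-0.001,0.005,0.091],"rot": [0,0,0]},{"slide": [-0.001,0.005,0.091],"rot": [0,0,0]},{"slide": [-0.001,0.005,0.091],"rot": [0,0,0]},{"slide": [0,0,0.07],"rot": [0,0,0]},{"slide": [0,0,0.05],"rot": [0,0,0]},{"slide": [0,0,0],"rot": [0,0,0]}]}}

```text
t: 5.3
eef_pos: [0.4269, -0.2984, 0.0036]
ee_rot: [180.0, -0.1, 170.1]
contact_force: [0.8, 0.1, 0.4]
opening: 1.002
```

```bash
python3 - <<'E'
from h import *
s=sense(); print(s["eef_pos"],s["contact_force"])
o=[]
for n in("top","scene"):
    c=camera(n); u,v=map(int,proj(c,[.44,-.31,.02])); o.append(cv2.resize(c["img"][v-35:v+35,u-35:u+35],(390,390),interpolation=cv2.INTER_CUBIC))
save("grip5.png",np.hstack(o))
E
```

```text
[ 0.42690215 -0.29836459  0.00361993] [0.79873524 0.08992956 0.44182182]
```

View pics/grip5.png

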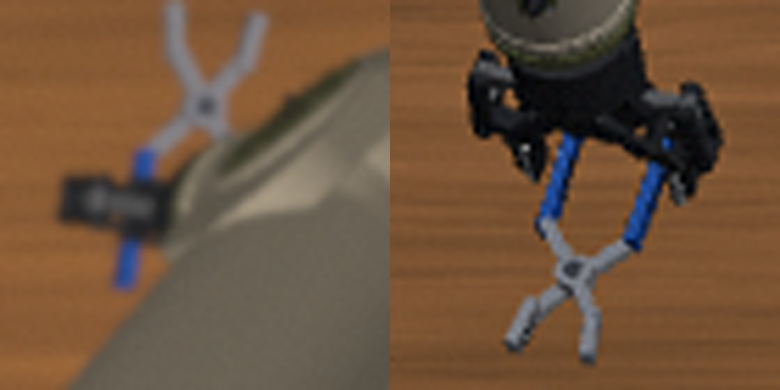

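Scene view: the fingers straddle both sleeves, with handles at about (565,160) and (655,170). The gripper sits about 4 mm too far to +y. I'll correct that, go a touch lower and close.

Call:
{"method": "servo_tool", "body": {"plan": [{"slide": [0.003,-0.015,0.008],"rot": [0,0,0]},{"slide": [0,0,0.009],"rot": [0,0,0]},{"slide": [0,0,0],"rot": [0,0,0]}]}}

```text
t: 5.78
eef_pos: [0.4251, -0.3038, -0.0009]
ee_rot: [180.0, -0.0, 170.0]
contact_force: [0.4, -0.2, -1.4]
opening: 1.0
```

Call:
{"method": "servo_tool", "body": {"plan": [{"slide": [0,0,0],"rot": [0,0,0]},{"slide": [0,0,0],"rot": [0,0,0]},{"slide": [0,0,0],"rot": [0,0,0]},{"slide": [0,0,0],"rot": [0,0,0]}], "gripper": 71}}

```text
t: 6.28
eef_pos: [0.4257, -0.304, -0.0001]
ee_rot: [180.0, 0.1, 170.0]
contact_force: [-1.9, 1.0, 7.4]
opening: 0.715
```

Call:
{"method": "servo_tool", "body": {"plan": [{"slide": [0,0,-0.03],"rot": [0,0,0]},{"slide": [0,0,-0.1],"rot": [0,0,0]},{"slide": [0,0,-0.13],"rot": [0,0,0]},{"slide": [0,0,-0.13],"rot": [0,0,0]},{"slide": [0,0,-0.1],"rot": [0,0,0]},{"slide": [0,0,0],"rot": [0,0,0]}]}}

```text
t: 7.02
eef_pos: [0.4264, -0.3046, 0.1486]
ee_rot: [-180.0, 0.3, 170.1]
contact_force: [-0.0, 0.1, -1.9]
opening: 0.714
```

```bash
python3 mv.py 40 .43,-.15,.15,170 .40,0.02,.135,174 .40,0.048,.128,174; python3 - <<'E'
from h import *
for n in("top","scene"):
    c=camera(n);P=pts(c);hsv=cv2.cvtColor(c["img"],cv2.COLOR_RGB2HSV).astype(int)
    m=(abs(P[...,0]-.48)<.1)&(abs(P[...,1]+.31)<.06)&(P[...,2]>.1)&(P[...,2]<.2)
    g=m&(P[...,0]>.475)&(P[...,0]<.58)
    q=P[g]
    for a in np.arange(.475,.56,.01):
        w=q[abs(q[:,0]-a)<.005]
        if len(w): print(n,round(a,3),len(w),"zmed",np.median(w[:,2]).round(4),"zmax",w[:,2].max().round(3),"y",w[:,1].min().round(3),w[:,1].max().round(3))
E
```

```text
7.03 [ 0.4264 -0.3046  0.1486] [-179.95    0.26  170.06] [-0.   0.1 -1.9] 0.7143
[{"slide": [0.0193, 0.1274, -0.0012], "rot": [0, 0, 0.0002]}, {"slide": [0.0193, 0.1274, -0.0012], "rot": [0, 0, 0.0002]}, {"slide": [0.0193, 0.1274, -0.0012], "rot": [0, 0, 0.0002]}, {"slide": [0.0194, 0.1274, -0.0012], "rot": [0, 0, 0.0002]}, {"slide": [0.0394, 0.1081, 0.01], "rot": [0, 0, -0.0089]}, {"slide": [0.0379, 0.1087, 0.01], "rot": [0, 0, -0.0089]}, {"slide": [0.0363, 0.1092, 0.01], "rot": [0, 0, -0.0089]}, {"slide": [0.0348, 0.1097, 0.01], "rot": [0, 0, -0.0089]}, {"slide": [0.0333, 0.1102, 0.01], "rot": [0, 0, -0.0089]}, {"slide": [0.0098, 0.0928, 0.0233], "rot": [0, 0, 0.0]}]
top 0.475 19 zmed 0.1612 zmax 0.17 y -0.329 -0.294
top 0.485 40 zmed 0.1631 zmax 0.171 y -0.327 -0.299
top 0.495 29 zmed 0.1643 zmax 0.172 y -0.327 -0.305
top 0.505 38 zmed 0.1607 zmax 0.171 y -0.337 -0.304
top 0.515 40 zmed 0.1615 zmax 0.168 y -0.342 -0.298
top 0.525 29 zmed 0.1625 zmax 0.17 y -0.344 -0.298
top 0.535 28 zmed 0.1618 zmax 0.17 y -0.348 -0.299
top 0.545 20 zmed 0.162 zmax 0.168 y -0.351 -0.3
scene 0.475 15 zmed 0.1556 zmax 0.166 y -0.327 -0.287
scene 0.485 22 zmed 0.1628 zmax 0.169 y -0.323 -0.296
scene 0.495 26 zmed 0.162 zmax 0.174 y -0.325 -0.303
scene 0.505 30 zmed 0.1576 zmax 0.172 y -0.333 -0.304
scene 0.515 27 zmed 0.1584 zmax 0.17 y -0.343 -0.297
scene 0.525 21 zmed 0.1589 zmax 0.171 y -0.345 -0.297
scene 0.535 27 zmed 0.1596 zmax 0.166 y -0.345 -0.297
scene 0.545 17 zmed 0.1583 zmax 0.166 y -0.349 -0.299
scene 0.555 2 zmed 0.1615 zmax 0.162 y -0.304 -0.298
```

Pliers are held level; the jaw mid-plane is about 7–8 mm above TCP height. Move to a standoff in front of the lugs.

```bash
python3 mv.py 45 .435,-.15,.14,170 .424,0.0,.13,174 .426,0.0484,.1275,174
```

```text
7.12 [ 0.4251 -0.3034  0.1458] [ 1.7998e+02 -1.0000e-02  1.7008e+02] [ 0.2  0.7 -1.7] 0.713
[{"slide": [0.0139, 0.1273, 0.0048], "rot": [0, 0, 0.0002]}, {"slide": [0.0139, 0.1273, 0.0048], "rot": [0, 0, 0.0002]}, {"slide": [0.014, 0.1273, 0.0048], "rot": [0, 0, 0.0002]}, {"slide": [0.014, 0.1273, 0.0048], "rot": [0, 0, 0.0002]}, {"slide": [0.0307, 0.1215, 0.0083], "rot": [0, 0, -0.0111]}, {"slide": [0.0286, 0.122, 0.0083], "rot": [0, 0, -0.0111]}, {"slide": [0.0265, 0.1225, 0.0083], "rot": [0, 0, -0.0111]}, {"slide": [0.0243, 0.123, 0.0083], "rot": [0, 0, -0.0111]}, {"slide": [0.0051, 0.0806, 0.0042], "rot": [0, 0, 0.0]}, {"slide": [0.0051, 0.0806, 0.0042], "rot": [0, 0, 0.0]}]
```

Call:
{"method": "servo_tool", "body": {"plan": [{"slide": [0.014,0.127,0.005],"rot": [0,0,0]},{"slide": [0.014,0.127,0.005],"rot": [0,0,0]},{"slide": [0.014,0.127,0.005],"rot": [0,0,0]},{"slide": [0.014,0.127,0.005],"rot": [0,0,0]},{"slide": [0.031,0.1215,0.008],"rot": [0,0,-0.011]},{"slide": [0.029,0.122,0.008],"rot": [0,0,-0.011]},{"slide": [0.0265,0.1225,0.008],"rot": [0,0,-0.011]},{"slide": [0.024,0.123,0.008],"rot": [0,0,-0.011]},{"slide": [0.005,0.081,0.005],"rot": [0,0,0]},{"slide": [0.005,0.081,0.005],"rot": [0,0,0]}]}}

```text
t: 8.38
eef_pos: [0.4246, 0.0487, 0.126]
ee_rot: [-179.9, -0.2, 174.1]
contact_force: [0.2, 0.2, -0.6]
opening: 0.714
```

Call:
{"method": "servo_tool", "body": {"plan": [{"slide": [0,0,0],"rot": [0,0,0]},{"slide": [0,0,0],"rot": [0,0,0]}]}}

```text
t: 8.62
eef_pos: [0.4252, 0.0472, 0.1266]
ee_rot: [-179.9, -0.1, 174.0]
contact_force: [0.1, -1.1, -0.1]
opening: 0.712
```

```bash
cat > look.py <<'E'
from h import *
import sys
s=sense(); print(round(s["t"],2),np.round(s["eef_pos"],4),np.round(s["ee_rot"],2),np.round(s["contact_force"],1),round(s["opening"],4))
out=[]
for n in("top","scene"):
    c=camera(n); N=400; S=0.0003; x0,y0=0.62,0.095; pr=[(0,0),(N,0),(N,N),(0,N)]
    src=np.float32([proj(c,[x0-r*S,y0-k*S,0.141]) for k,r in pr])
    w=cv2.warpPerspective(c["img"],cv2.getPerspectiveTransform(src,np.float32(pr)),(N,N),flags=cv2.INTER_CUBIC)
    for g in range(0,N,33): w[g]=w[g]//2+60; w[:,g]=w[:,g]//2+60
    out.append(w)
    P=pts(c); q=P[(P[...,0]>.48)&(P[...,0]<.562)&(abs(P[...,1]-.04)<.05)&(P[...,2]>.11)&(P[...,2]<.17)]
    for a in np.arange(.49,.56,.01):
        w=q[abs(q[:,0]-a)<.005]
        if len(w): print(n,round(a,3),len(w),"z",np.median(w[:,2]).round(4),"y",w[:,1].min().round(4),w[:,1].max().round(4))
save(sys.argv[1],np.hstack(out))
E
python3 look.py std6.png
```

```text
8.62 [0.4252 0.0472 0.1266] [-1.7993e+02 -1.0000e-01  1.7400e+02] [ 0.1 -1.1 -0.1] 0.7123
top 0.5 18 z 0.1409 y 0.0298 0.049
top 0.51 32 z 0.1394 y 0.0187 0.0546
top 0.52 27 z 0.1406 y 0.016 0.0574
top 0.53 20 z 0.1399 y 0.0132 0.0573
top 0.54 23 z 0.1399 y 0.0104 0.0574
top 0.55 3 z 0.1439 y 0.0517 0.0571
scene 0.49 20 z 0.1444 y 0.0322 0.0541
scene 0.5 31 z 0.1396 y 0.0231 0.051
scene 0.51 24 z 0.1402 y 0.0233 0.0574
scene 0.52 21 z 0.1402 y 0.0171 0.0575
scene 0.53 19 z 0.1409 y 0.0143 0.0576
scene 0.54 22 z 0.14 y 0.0114 0.0576
scene 0.55 9 z 0.1405 y 0.0147 0.0577
```

View pics/std6.png

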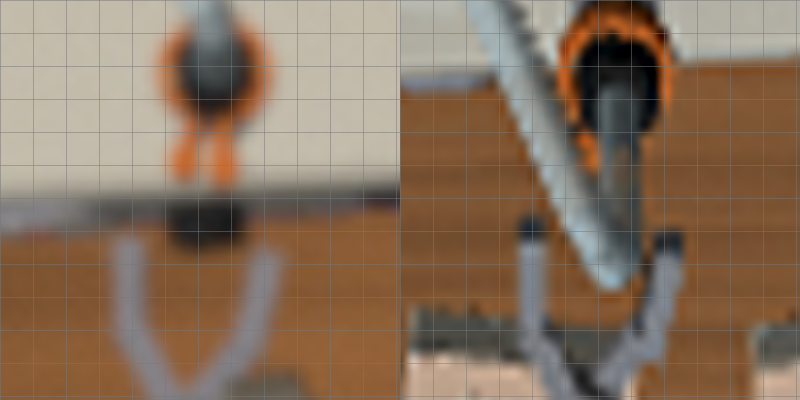

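Left rectified view: jaw tips at about (130,240) and (270,255), beads at (183,160) and (223,160). The jaws straddle the lugs but sit about 3 mm too far to −y once advanced. I'll shift slightly and advance about 31 mm.

Call:
{"method": "servo_tool", "body": {"plan": [{"slide": [0,0.011,-0.005],"rot": [0,0,0]},{"slide": [-0.02,0,0],"rot": [0,0,0]},{"slide": [-0.02,0,0],"rot": [0,0,0]},{"slide": [-0.02,0,0],"rot": [0,0,0]},{"slide": [-0.02,0,0],"rot": [0,0,0]},{"slide": [-0.012,0,0],"rot": [0,0,0]},{"slide": [-0.012,0,0],"rot": [0,0,0]},{"slide": [0,0,0],"rot": [0,0,0]},{"slide": [0,0,0],"rot": [0,0,0]}]}}

```text
t: 9.85
eef_pos: [0.4571, 0.0479, 0.1289]
ee_rot: [-180.0, -0.0, 174.0]
contact_force: [-1.5, 0.6, -1.0]
opening: 0.716
```

```bash
python3 look.py in7.png
```

```text
9.85 [0.4571 0.0479 0.1289] [-1.7999e+02 -2.0000e-02  1.7402e+02] [-1.5  0.6 -1. ] 0.7161
top 0.54 14 z 0.1427 y 0.027 0.0545
top 0.55 25 z 0.1425 y 0.0159 0.06
top 0.56 16 z 0.1401 y 0.0159 0.0601
scene 0.49 21 z 0.1457 y 0.0165 0.076
scene 0.5 36 z 0.1387 y 0.0199 0.073
scene 0.51 19 z 0.142 y 0.0263 0.0636
scene 0.52 19 z 0.1459 y 0.0326 0.0544
scene 0.53 25 z 0.1439 y 0.0328 0.0513
scene 0.54 12 z 0.1438 y 0.0208 0.0545
scene 0.55 18 z 0.1431 y 0.0178 0.0577
scene 0.56 10 z 0.143 y 0.0151 0.0608
```

View pics/in7.png

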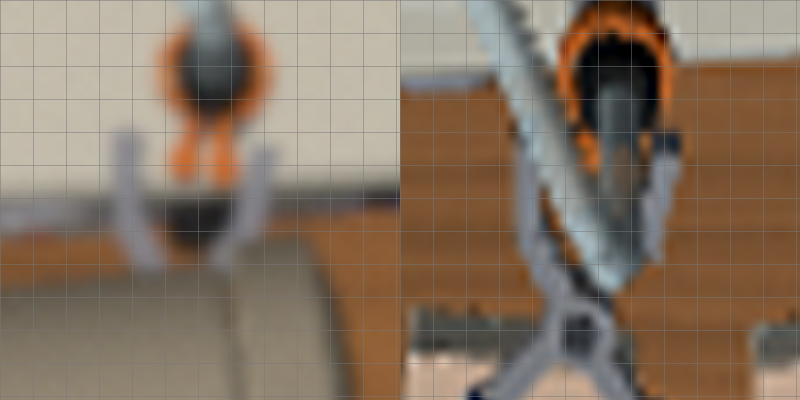

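Jaws now straddle the beads (inner faces at columns ~143 and ~250, beads 170–240). I'll centre by 1.5 mm and close to just short of contact.

Call:
{"method": "servo_tool", "body": {"plan": [{"slide": [0,-0.005,-0.002],"rot": [0,0,0]},{"slide": [0,0,-0.002],"rot": [0,0,0]},{"slide": [0,0,0],"rot": [0,0,0]}], "gripper": 64}}

```text
t: 10.32
eef_pos: [0.4571, 0.0465, 0.1303]
ee_rot: [180.0, 0.0, 174.0]
contact_force: [-0.6, -0.3, -2.1]
opening: 0.642
```

Call:
{"method": "servo_tool", "body": {"plan": [{"slide": [0,0,-0.001],"rot": [0,0,0]},{"slide": [0,0,0],"rot": [0,0,0]},{"slide": [0,0,0],"rot": [0,0,0]}], "gripper": 62}}

```text
t: 10.7
eef_pos: [0.4571, 0.0465, 0.1305]
ee_rot: [-180.0, -0.0, 174.0]
contact_force: [0.6, -0.4, -1.1]
opening: 0.625
```

Call:
{"method": "servo_tool", "body": {"plan": [{"slide": [0,0,-0.001],"rot": [0,0,0]},{"slide": [0,0,0],"rot": [0,0,0]},{"slide": [0,0,0],"rot": [0,0,0]}], "gripper": 60}}

```text
t: 11.08
eef_pos: [0.4571, 0.0464, 0.1308]
ee_rot: [-180.0, -0.0, 174.0]
contact_force: [-0.7, 0.4, -1.3]
opening: 0.605
```

```bash
cat > s.py <<'E'
from h import *
s=sense(); print(round(s["t"],2),np.round(s["eef_pos"],4),np.round(s["contact_force"],2),np.round(s["wrist_torque"],3),round(s["opening"],4))
E
python3 s.py; python3 look.py cl8.png
```

```text
11.07 [0.4571 0.0464 0.1308] [-0.7   0.43 -1.31] [-0.078  0.093 -0.06 ] 0.6049
11.07 [0.4571 0.0464 0.1308] [-180.     -0.    174.02] [-0.7  0.4 -1.3] 0.6049
top 0.54 14 z 0.1386 y 0.0242 0.0489
top 0.55 26 z 0.1418 y 0.0187 0.0545
top 0.56 13 z 0.141 y 0.0159 0.0546
scene 0.49 21 z 0.1438 y 0.0164 0.0699
scene 0.5 29 z 0.14 y 0.0198 0.0698
scene 0.51 24 z 0.1378 y 0.0263 0.0636
scene 0.52 20 z 0.1442 y 0.0296 0.0544
scene 0.53 19 z 0.1441 y 0.0298 0.0483
scene 0.54 13 z 0.1435 y 0.0391 0.0515
scene 0.55 12 z 0.1418 y 0.0178 0.0545
scene 0.56 13 z 0.1419 y 0.015 0.0547
```

Call:
{"method": "servo_tool", "body": {"plan": [{"slide": [0,0,-0.001],"rot": [0,0,0]},{"slide": [0,0,0],"rot": [0,0,0]},{"slide": [0,0,0],"rot": [0,0,0]}], "gripper": 59}}

```text
t: 11.55
eef_pos: [0.457, 0.0464, 0.1311]
ee_rot: [-180.0, -0.0, 174.0]
contact_force: [0.1, -0.3, -0.8]
opening: 0.594
```

Call:
{"method": "servo_tool", "body": {"plan": [{"slide": [0,0,0],"rot": [0,0,0]},{"slide": [0,0,0],"rot": [0,0,0]},{"slide": [0,0,0],"rot": [0,0,0]}], "gripper": 58}}

```text
t: 11.92
eef_pos: [0.4571, 0.0465, 0.1311]
ee_rot: [-180.0, -0.0, 174.0]
contact_force: [-1.3, -1.7, -2.0]
opening: 0.586
```

Call:
{"method": "servo_tool", "body": {"plan": [{"slide": [0,0,-0.001],"rot": [0,0,0]},{"slide": [0,0,0],"rot": [0,0,0]},{"slide": [0,0,0],"rot": [0,0,0]}], "gripper": 57}}

```text
t: 12.3
eef_pos: [0.4571, 0.0465, 0.1314]
ee_rot: [-180.0, -0.0, 174.0]
contact_force: [-0.9, -0.9, -0.7]
opening: 0.574
```

```bash
python3 s.py
```

```text
12.3 [0.4571 0.0465 0.1314] [-0.88 -0.85 -0.73] [-0.197  0.188 -0.156] 0.574
```

Call:
{"method": "servo_tool", "body": {"plan": [{"slide": [0,0,0],"rot": [0,0,0]},{"slide": [0,0,0],"rot": [0,0,0]},{"slide": [0,0,0],"rot": [0,0,0]}], "gripper": 56}}

```text
t: 12.68
eef_pos: [0.4571, 0.0465, 0.1314]
ee_rot: [-180.0, -0.0, 174.0]
contact_force: [-0.4, -0.8, -1.0]
opening: 0.564
```

Call:
{"method": "servo_tool", "body": {"plan": [{"slide": [0,0,-0.001],"rot": [0,0,0]},{"slide": [0,0,0],"rot": [0,0,0]},{"slide": [0,0,0],"rot": [0,0,0]}], "gripper": 55}}

```text
t: 13.05
eef_pos: [0.4571, 0.0465, 0.1317]
ee_rot: [-180.0, -0.0, 174.0]
contact_force: [-0.3, -0.7, -0.7]
opening: 0.556
```

```bash
python3 s.py; python3 - <<'E'
from h import *
c=camera("top"); print([(round(r["confidence"],2),np.round(r["centre"],1)) for r in regions_of("top","clip_ring")[:1]])
E
python3 look.py cl9.png | head -6
```

```text
13.05 [0.4571 0.0465 0.1317] [-0.28 -0.69 -0.71] [-0.133  0.125 -0.055] 0.5563
[(0.6, array([271.3, 195.1]))]
13.15 [0.4571 0.0465 0.1317] [-180.      0.    174.02] [-0.8 -1.2 -1.2] 0.5539
top 0.54 15 z 0.1413 y 0.0242 0.049
top 0.55 29 z 0.1418 y 0.0187 0.0547
top 0.56 13 z 0.1416 y 0.0187 0.0546
scene 0.49 28 z 0.1429 y 0.0165 0.0697
scene 0.5 28 z 0.14 y 0.0199 0.0698
```

View pics/cl9.png

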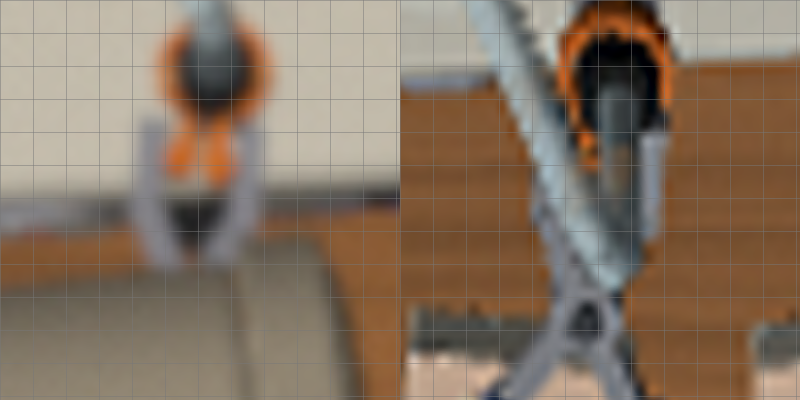

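Jaws are now right at the beads (inner faces ~165 and ~245 at row 160). The tips (row ~120) are 2–3 mm deeper than wanted, so I'll back off 2 mm and keep closing.

Call:
{"method": "servo_tool", "body": {"plan": [{"slide": [0.007,0,0],"rot": [0,0,0]},{"slide": [0,0,0],"rot": [0,0,0]},{"slide": [0,0,0],"rot": [0,0,0]}], "gripper": 54}}

```text
t: 13.62
eef_pos: [0.4551, 0.0467, 0.1317]
ee_rot: [180.0, 0.0, 174.0]
contact_force: [0.2, -0.9, -1.0]
opening: 0.544
```

Call:
{"method": "servo_tool", "body": {"plan": [{"slide": [0,0,-0.001],"rot": [0,0,0]},{"slide": [0,0,0],"rot": [0,0,0]},{"slide": [0,0,0],"rot": [0,0,0]}], "gripper": 53}}

```text
t: 14.0
eef_pos: [0.4549, 0.0468, 0.1319]
ee_rot: [-180.0, -0.0, 174.0]
contact_force: [-0.5, 0.6, -0.9]
opening: 0.535
```

```bash
python3 s.py
```

```text
14.0 [0.4549 0.0468 0.1319] [-0.49  0.59 -0.95] [-0.013  0.154 -0.031] 0.5347
```

Call:
{"method": "servo_tool", "body": {"plan": [{"slide": [0,0,0],"rot": [0,0,0]},{"slide": [0,0,0],"rot": [0,0,0]},{"slide": [0,0,0],"rot": [0,0,0]}], "gripper": 52}}

```text
t: 14.38
eef_pos: [0.4547, 0.0467, 0.1318]
ee_rot: [-180.0, -0.0, 174.0]
contact_force: [-2.5, 1.4, -0.6]
opening: 0.528
```

Call:
{"method": "servo_tool", "body": {"plan": [{"slide": [0,0,-0.001],"rot": [0,0,0]},{"slide": [0,0,0],"rot": [0,0,0]},{"slide": [0,0,0],"rot": [0,0,0]}], "gripper": 51}}

```text
t: 14.75
eef_pos: [0.4546, 0.0467, 0.1321]
ee_rot: [-180.0, -0.1, 174.0]
contact_force: [-3.7, 0.9, -0.9]
opening: 0.518
```

```bash
python3 s.py
```

```text
14.75 [0.4546 0.0467 0.1321] [-3.73  0.9  -0.93] [ 0.183  1.008 -0.003] 0.5177
```

Push-back is now clearly felt (Fx −3.7 N, wrist Ty 1.0). Continuing.

Call:
{"method": "servo_tool", "body": {"plan": [{"slide": [0,0,0],"rot": [0,0,0]},{"slide": [0,0,0],"rot": [0,0,0]},{"slide": [0,0,0],"rot": [0,0,0]}], "gripper": 50}}

```text
t: 15.12
eef_pos: [0.4544, 0.0468, 0.132]
ee_rot: [-180.0, -0.1, 174.0]
contact_force: [-6.0, 0.9, -0.9]
opening: 0.51
```

Call:
{"method": "servo_tool", "body": {"plan": [{"slide": [0,0,-0.001],"rot": [0,0,0]},{"slide": [0,0,0],"rot": [0,0,0]},{"slide": [0,0,0],"rot": [0,0,0]}], "gripper": 49}}

```text
t: 15.5
eef_pos: [0.4542, 0.0469, 0.1322]
ee_rot: [-180.0, -0.1, 174.0]
contact_force: [-5.5, 2.0, -0.5]
opening: 0.493
```

```bash
python3 s.py
```

```text
15.5 [0.4542 0.0469 0.1322] [-5.55  2.03 -0.47] [0.339 1.374 0.132] 0.493
```

Call:
{"method": "servo_tool", "body": {"plan": [{"slide": [0,0,0],"rot": [0,0,0]},{"slide": [0,0,0],"rot": [0,0,0]},{"slide": [0,0,0],"rot": [0,0,0]}], "gripper": 48}}

```text
t: 15.88
eef_pos: [0.454, 0.047, 0.1321]
ee_rot: [-180.0, -0.1, 174.1]
contact_force: [-7.1, 2.1, -1.4]
opening: 0.489
```

```bash
python3 s.py
```

```text
15.88 [0.454  0.047  0.1321] [-7.09  2.15 -1.39] [0.366 1.502 0.164] 0.4894
```

Call:
{"method": "servo_tool", "body": {"plan": [{"slide": [0,0,-0.001],"rot": [0,0,0]},{"slide": [0,0,0],"rot": [0,0,0]},{"slide": [0,0,0],"rot": [0,0,0]}], "gripper": 47}}

```text
t: 16.25
eef_pos: [0.4537, 0.047, 0.1323]
ee_rot: [-180.0, -0.2, 174.1]
contact_force: [-7.8, 1.5, -0.2]
opening: 0.478
```

```bash
python3 s.py
```

```text
16.25 [0.4537 0.047  0.1323] [-7.83  1.46 -0.25] [0.468 1.63  0.153] 0.478
```

Call:
{"method": "servo_tool", "body": {"plan": [{"slide": [0,0,0],"rot": [0,0,0]},{"slide": [0,0,0],"rot": [0,0,0]},{"slide": [0,0,0],"rot": [0,0,0]}], "gripper": 46}}

```text
t: 16.62
eef_pos: [0.4535, 0.0471, 0.1322]
ee_rot: [-180.0, -0.2, 174.1]
contact_force: [-8.5, 2.4, -0.6]
opening: 0.466
```

```bash
python3 s.py
```

```text
16.62 [0.4535 0.0471 0.1322] [-8.5   2.39 -0.57] [0.516 1.783 0.139] 0.4661
```

Call:
{"method": "servo_tool", "body": {"plan": [{"slide": [0,0,-0.001],"rot": [0,0,0]},{"slide": [0,0,0],"rot": [0,0,0]},{"slide": [0,0,0],"rot": [0,0,0]}], "gripper": 45}}

```text
t: 17.0
eef_pos: [0.4536, 0.0471, 0.1326]
ee_rot: [-180.0, -0.2, 174.1]
contact_force: [-7.8, 2.1, -0.1]
opening: 0.458
```

```bash
python3 s.py
```

```text
17.0 [0.4536 0.0471 0.1326] [-7.79  2.11 -0.07] [0.457 1.756 0.244] 0.4584
```

Past the peak. Smaller steps from here.

Call:
{"method": "servo_tool", "body": {"plan": [{"slide": [0,0,0],"rot": [0,0,0]},{"slide": [0,0,0],"rot": [0,0,0]},{"slide": [0,0,0],"rot": [0,0,0]}], "gripper": 44.3}}

```text
t: 17.38
eef_pos: [0.4535, 0.0473, 0.1325]
ee_rot: [-180.0, -0.2, 174.1]
contact_force: [-8.7, 2.7, -0.0]
opening: 0.451
```

```bash
python3 s.py
```

```text
17.38 [0.4535 0.0473 0.1325] [-8.65  2.68 -0.01] [0.577 1.834 0.266] 0.4509
```

Call:
{"method": "servo_tool", "body": {"plan": [{"slide": [0,0,0],"rot": [0,0,0]},{"slide": [0,0,0],"rot": [0,0,0]},{"slide": [0,0,0],"rot": [0,0,0]}], "gripper": 43.6}}

```text
t: 17.75
eef_pos: [0.4542, 0.0473, 0.1329]
ee_rot: [180.0, -0.1, 174.1]
contact_force: [-5.6, 2.9, -0.3]
opening: 0.439
```

```bash
python3 s.py
```

```text
17.75 [0.4542 0.0473 0.1329] [-5.56  2.88 -0.26] [0.573 1.31  0.269] 0.4395
```

Call:
{"method": "servo_tool", "body": {"plan": [{"slide": [0,0,0],"rot": [0,0,0]},{"slide": [0,0,0],"rot": [0,0,0]},{"slide": [0,0,0],"rot": [0,0,0]}], "gripper": 43}}

```text
t: 18.12
eef_pos: [0.4549, 0.0471, 0.1331]
ee_rot: [180.0, -0.0, 174.1]
contact_force: [-4.3, 2.2, -1.5]
opening: 0.431
```

```bash
python3 s.py
```

```text
18.12 [0.4549 0.0471 0.1331] [-4.28  2.18 -1.52] [0.475 0.945 0.222] 0.4308
```

Call:
{"method": "servo_tool", "body": {"plan": [{"slide": [0,0,0],"rot": [0,0,0]},{"slide": [0,0,0],"rot": [0,0,0]},{"slide": [0,0,0],"rot": [0,0,0]}], "gripper": 42.5}}

```text
t: 18.5
eef_pos: [0.4554, 0.0466, 0.1334]
ee_rot: [180.0, 0.0, 174.0]
contact_force: [-2.3, 1.4, -1.9]
opening: 0.432
```

```bash
python3 s.py
```

```text
18.5 [0.4554 0.0466 0.1334] [-2.28  1.36 -1.9 ] [0.332 0.428 0.109] 0.432
```

Call:
{"method": "servo_tool", "body": {"plan": [{"slide": [0,0,0],"rot": [0,0,0]},{"slide": [0,0,0],"rot": [0,0,0]}]}}

```text
t: 18.75
eef_pos: [0.4554, 0.0466, 0.1334]
ee_rot: [180.0, 0.0, 174.0]
contact_force: [-0.5, 1.0, -1.6]
opening: 0.427
```

```bash
python3 s.py
```

```text
18.75 [0.4554 0.0466 0.1334] [-0.49  0.96 -1.57] [0.349 0.221 0.188] 0.4271
```

Call:
{"method": "servo_tool", "body": {"plan": [{"slide": [0,0,0],"rot": [0,0,0]},{"slide": [0,0,0],"rot": [0,0,0]},{"slide": [0,0,0],"rot": [0,0,0]}], "gripper": 42.1}}

```text
t: 19.12
eef_pos: [0.4552, 0.0465, 0.1333]
ee_rot: [-180.0, 0.0, 174.0]
contact_force: [0.5, 1.2, -1.7]
opening: 0.42
```

```bash
python3 s.py
```

```text
19.12 [0.4552 0.0465 0.1333] [ 0.49  1.21 -1.68] [0.191 0.023 0.091] 0.4203
```

Push-back has gone to zero, which means the click. I'll ease off to 46%: if the clip had not latched, the push-back (Ty ≈1.7) would return there.

Call:
{"method": "servo_tool", "body": {"plan": [{"slide": [0,0,0],"rot": [0,0,0]},{"slide": [0,0,0],"rot": [0,0,0]},{"slide": [0,0,0],"rot": [0,0,0]}], "gripper": 46}}

```text
t: 19.5
eef_pos: [0.455, 0.0466, 0.1332]
ee_rot: [-180.0, -0.0, 174.0]
contact_force: [0.5, -0.3, -1.3]
opening: 0.461
```

```bash
python3 s.py; python3 look.py ck10.png|tail -3
```

```text
19.5 [0.455  0.0466 0.1332] [ 0.46 -0.27 -1.33] [0.035 0.051 0.007] 0.4614
scene 0.54 10 z 0.1445 y 0.036 0.0484
scene 0.55 9 z 0.1411 y 0.0209 0.0515
scene 0.56 6 z 0.1426 y 0.0212 0.0516
```

Latched: no push-back at 46%. Open the pliers and retreat straight back.

Call:
{"method": "servo_tool", "body": {"plan": [{"slide": [0,0,0.002],"rot": [0,0,0]},{"slide": [0,0,0.003],"rot": [0,0,0]},{"slide": [0,0,0.003],"rot": [0,0,0]},{"slide": [0,0,0.003],"rot": [0,0,0]},{"slide": [0,0,0],"rot": [0,0,0]}], "gripper": 68}}

```text
t: 20.23
eef_pos: [0.4549, 0.0467, 0.1298]
ee_rot: [-180.0, -0.0, 174.0]
contact_force: [0.4, 0.4, -1.7]
opening: 0.681
```

Call:
{"method": "servo_tool", "body": {"plan": [{"slide": [0.02,0,0],"rot": [0,0,0]},{"slide": [0.03,0,0],"rot": [0,0,0]},{"slide": [0.04,0,0],"rot": [0,0,0]},{"slide": [0.025,0,0],"rot": [0,0,0]},{"slide": [0,0,0],"rot": [0,0,0]},{"slide": [0,0,0],"rot": [0,0,0]}]}}

```text
t: 20.98
eef_pos: [0.4209, 0.0503, 0.1301]
ee_rot: [180.0, 0.0, 174.0]
contact_force: [1.2, -0.7, -1.1]
opening: 0.682
```

```bash
python3 look.py ck11.png; python3 mv.py 40 .43,.1,.15,176 .455,.2,.15,182 .469,.275,.1,182
```

```text
20.98 [0.4209 0.0503 0.1301] [1.7998e+02 3.0000e-02 1.7402e+02] [ 1.2 -0.7 -1.1] 0.6818
top 0.49 13 z 0.1442 y 0.0325 0.0517
top 0.5 25 z 0.1433 y 0.0271 0.0544
top 0.51 27 z 0.1425 y 0.0215 0.0599
top 0.52 26 z 0.1438 y 0.0187 0.0601
top 0.53 18 z 0.1419 y 0.016 0.06
top 0.54 20 z 0.1419 y 0.016 0.0601
scene 0.49 17 z 0.1457 y 0.0354 0.0541
scene 0.5 32 z 0.1398 y 0.0262 0.0541
scene 0.51 16 z 0.1418 y 0.0201 0.0574
scene 0.52 19 z 0.1446 y 0.0203 0.0605
scene 0.53 19 z 0.1435 y 0.0173 0.0606
scene 0.54 23 z 0.1412 y 0.0145 0.0608
scene 0.55 2 z 0.1404 y 0.0546 0.0606
21.07 [0.421  0.0502 0.13  ] [-1.8000e+02  2.0000e-02  1.7401e+02] [-0.3  0.8 -1.5] 0.6823
[{"slide": [-0.0062, 0.0841, -0.0334], "rot": [0, 0, -0.0111]}, {"slide": [-0.0077, 0.084, -0.0334], "rot": [0, 0, -0.0111]}, {"slide": [-0.02, 0.1128, -0.0], "rot": [0, 0, -0.0222]}, {"slide": [-0.0239, 0.112, -0.0], "rot": [0, 0, -0.0222]}, {"slide": [-0.0278, 0.1111, -0.0], "rot": [0, 0, -0.0222]}, {"slide": [-0.0185, 0.0827, 0.0556], "rot": [0, 0, -0.0]}, {"slide": [-0.0185, 0.0827, 0.0556], "rot": [0, 0, -0.0]}, {"slide": [-0.0185, 0.0827, 0.0556], "rot": [0, 0, -0.0]}]
```

View pics/ck11.png

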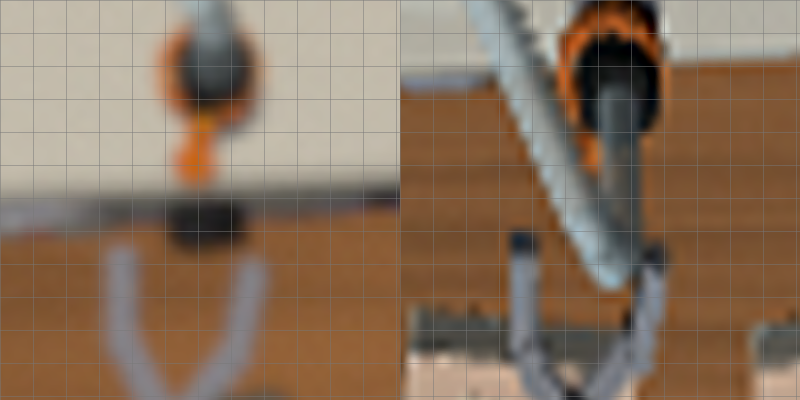

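The lugs now show together as one (≈(195,160)): the clip is shut. Now carry the pliers to the tray.

Call:
{"method": "servo_tool", "body": {"plan": [{"slide": [-0.006,0.084,-0.033],"rot": [0,0,-0.011]},{"slide": [-0.008,0.084,-0.033],"rot": [0,0,-0.011]},{"slide": [-0.02,0.113,0],"rot": [0,0,-0.022]},{"slide": [-0.024,0.112,0],"rot": [0,0,-0.022]},{"slide": [-0.028,0.111,0],"rot": [0,0,-0.022]},{"slide": [-0.0185,0.094,0.05],"rot": [0,0,0]},{"slide": [-0.0185,0.094,0.05],"rot": [0,0,0]},{"slide": [-0.0185,0.094,0.05],"rot": [0,0,0]},{"slide": [0,0,0],"rot": [0,0,0]}]}}

```text
t: 22.2
eef_pos: [0.4669, 0.2895, 0.1033]
ee_rot: [-180.0, -0.1, -177.7]
contact_force: [0.0, -0.4, -1.2]
opening: 0.684
```

```bash
python3 mv.py 25 .472,.285,.03,182 .472,.285,.012,182; python3 - <<'E'
from h import *
for n in("top","scene"):
    c=camera(n);P=pts(c); z=P[...,2]
    q=P[(P[...,0]>.53)&(P[...,0]<.60)&(abs(P[...,1]-.285)<.05)&(z>.06)&(z<.15)]
    print(n,len(q),np.median(q,0).round(4),q.min(0).round(3),q.max(0).round(3))
    f=P[(abs(P[...,0]-.57)<.05)&(P[...,1]>.225)&(P[...,1]<.26)&(z<.03)]; print("floor",np.median(f[:,2]).round(4))
E
```

```text
22.2 [0.4669 0.2895 0.1033] [-1.7999e+02 -1.3000e-01 -1.7770e+02] [ 0.  -0.4 -1.2] 0.6837
[{"slide": [-0.0055, -0.0052, 0.0814], "rot": [0, 0, 0.0011]}, {"slide": [-0.0055, -0.0052, 0.0814], "rot": [0, 0, 0.0011]}, {"slide": [-0.0055, -0.0052, 0.0814], "rot": [0, 0, 0.0011]}, {"slide": [-0.0, 0.0, 0.06], "rot": [0, 0, -0.0]}]
top 171 [0.5586 0.2897 0.1151] [0.53  0.271 0.101] [0.589 0.318 0.123]
floor 0.003
scene 145 [0.559  0.2919 0.1163] [0.531 0.269 0.099] [0.592 0.316 0.126]
floor 0.0041
```

Call:
{"method": "servo_tool", "body": {"plan": [{"slide": [-0.005,-0.005,0.081],"rot": [0,0,0]},{"slide": [-0.005,-0.005,0.081],"rot": [0,0,0]},{"slide": [-0.005,-0.005,0.081],"rot": [0,0,0]},{"slide": [0,0,0.045],"rot": [0,0,0]},{"slide": [0,0,0],"rot": [0,0,0]},{"slide": [0,0,0],"rot": [0,0,0]}]}}

```text
t: 23.05
eef_pos: [0.4739, 0.2812, 0.0194]
ee_rot: [180.0, 0.1, -178.1]
contact_force: [0.6, -0.0, -1.0]
opening: 0.685
```

Call:
{"method": "servo_tool", "body": {"plan": [{"slide": [0,0,0.007],"rot": [0,0,0]},{"slide": [0,0,0.006],"rot": [0,0,0]},{"slide": [0,0,0],"rot": [0,0,0]},{"slide": [0,0,0],"rot": [0,0,0]}]}}

```text
t: 23.55
eef_pos: [0.4732, 0.2809, 0.0144]
ee_rot: [-180.0, -0.0, -178.1]
contact_force: [-0.2, -0.1, -0.5]
opening: 0.681
```

```bash
python3 s.py
```

```text
23.55 [0.4732 0.2809 0.0144] [-0.17 -0.09 -0.53] [ 0.016  0.043 -0.048] 0.6815
```

Lower in 2–3 mm steps, feeling for the floor.

Call:
{"method": "servo_tool", "body": {"plan": [{"slide": [0,0,0.008],"rot": [0,0,0]},{"slide": [0,0,0.007],"rot": [0,0,0]},{"slide": [0,0,0],"rot": [0,0,0]},{"slide": [0,0,0],"rot": [0,0,0]}]}}

```text
t: 24.05
eef_pos: [0.4732, 0.2808, 0.0098]
ee_rot: [-180.0, -0.0, -178.1]
contact_force: [-0.5, 0.1, -1.0]
opening: 0.681
```

Call:
{"method": "servo_tool", "body": {"plan": [{"slide": [0,0,0.007],"rot": [0,0,0]},{"slide": [0,0,0],"rot": [0,0,0]},{"slide": [0,0,0],"rot": [0,0,0]}]}}

```text
t: 24.42
eef_pos: [0.4732, 0.2808, 0.0077]
ee_rot: [-180.0, -0.0, -178.1]
contact_force: [-0.0, -1.0, -1.4]
opening: 0.68
```

Call:
{"method": "servo_tool", "body": {"plan": [{"slide": [0,0,0.005],"rot": [0,0,0]},{"slide": [0,0,0],"rot": [0,0,0]},{"slide": [0,0,0],"rot": [0,0,0]}]}}

```text
t: 24.8
eef_pos: [0.4733, 0.2808, 0.0063]
ee_rot: [-180.0, -0.0, -178.1]
contact_force: [-0.4, -0.5, -1.6]
opening: 0.683
```

```bash
python3 s.py
```

```text
24.8 [0.4733 0.2808 0.0063] [-0.36 -0.48 -1.63] [-0.02   0.045  0.004] 0.6829
```

Call:
{"method": "servo_tool", "body": {"plan": [{"slide": [0,0,0.004],"rot": [0,0,0]},{"slide": [0,0,0],"rot": [0,0,0]},{"slide": [0,0,0],"rot": [0,0,0]}]}}

```text
t: 25.18
eef_pos: [0.4732, 0.2808, 0.005]
ee_rot: [-180.0, -0.0, -178.1]
contact_force: [0.0, 0.0, -0.9]
opening: 0.679
```

```bash
python3 s.py
```

```text
25.18 [0.4732 0.2808 0.005 ] [ 0.04  0.01 -0.93] [ 0.023  0.069 -0.002] 0.679
```

Call:
{"method": "servo_tool", "body": {"plan": [{"slide": [0,0,0.004],"rot": [0,0,0]},{"slide": [0,0,0],"rot": [0,0,0]},{"slide": [0,0,0],"rot": [0,0,0]}]}}

```text
t: 25.55
eef_pos: [0.4733, 0.2809, 0.0039]
ee_rot: [180.0, -0.0, -178.1]
contact_force: [-0.5, -0.6, -1.3]
opening: 0.68
```

```bash
python3 s.py
```

```text
25.55 [0.4733 0.2809 0.0039] [-0.51 -0.6  -1.3 ] [-0.027  0.025  0.016] 0.6798
```

Call:
{"method": "servo_tool", "body": {"plan": [{"slide": [0,0,0.005],"rot": [0,0,0]},{"slide": [0,0,0],"rot": [0,0,0]},{"slide": [0,0,0],"rot": [0,0,0]}]}}

```text
t: 25.92
eef_pos: [0.4734, 0.2809, 0.0035]
ee_rot: [180.0, 0.0, -178.1]
contact_force: [-4.1, -3.4, 12.2]
opening: 0.681
```

```bash
python3 s.py; python3 - <<'E'
from h import *
for n in("top","scene"):
    c=camera(n);P=pts(c); z=P[...,2]
    q=P[(P[...,0]>.55)&(P[...,0]<.605)&(abs(P[...,1]-.285)<.05)&(z>.008)&(z<.05)]
    print(n,len(q),np.median(q,0).round(4))
E
```

```text
25.93 [0.4734 0.2809 0.0035] [-4.11 -3.41 12.23] [-0.59   1.006  0.023] 0.6807
top 135 [0.5723 0.2858 0.0155]
scene 126 [0.5739 0.2876 0.0149]
```

Floor contact felt (12 N); ease up slightly and open slowly.

Call:
{"method": "servo_tool", "body": {"plan": [{"slide": [0,0,-0.003],"rot": [0,0,0]},{"slide": [0,0,0],"rot": [0,0,0]}]}}

```text
t: 26.28
eef_pos: [0.4734, 0.2809, 0.0036]
ee_rot: [180.0, 0.0, -178.1]
contact_force: [-2.0, -0.3, 4.5]
opening: 0.68
```

Call:
{"method": "servo_tool", "body": {"plan": [{"slide": [0,0,0.002],"rot": [0,0,0]},{"slide": [0,0,0.001],"rot": [0,0,0]},{"slide": [0,0,0],"rot": [0,0,0]}], "gripper": 74}}

```text
t: 26.65
eef_pos: [0.4733, 0.2808, 0.0024]
ee_rot: [-180.0, -0.0, -178.1]
contact_force: [-0.7, -0.9, 1.7]
opening: 0.74
```

Call:
{"method": "servo_tool", "body": {"plan": [{"slide": [0,0,0.002],"rot": [0,0,0]},{"slide": [0,0,0],"rot": [0,0,0]},{"slide": [0,0,0],"rot": [0,0,0]}], "gripper": 78}}

```text
t: 27.02
eef_pos: [0.4732, 0.2808, 0.0017]
ee_rot: [-180.0, -0.0, -178.1]
contact_force: [-0.5, 0.8, -1.1]
opening: 0.784
```

Call:
{"method": "servo_tool", "body": {"plan": [{"slide": [0,0,0],"rot": [0,0,0]},{"slide": [0,0,0],"rot": [0,0,0]},{"slide": [0,0,0],"rot": [0,0,0]}], "gripper": 90}}

```text
t: 27.4
eef_pos: [0.4733, 0.2808, 0.0018]
ee_rot: [180.0, -0.0, -178.1]
contact_force: [0.5, 0.4, -0.8]
opening: 0.898
```

```bash
python3 s.py
```

```text
27.4 [0.4733 0.2808 0.0018] [ 0.51  0.37 -0.77] [-0.012 -0.017 -0.113] 0.8979
```

Released. Lift straight up and check.

Call:
{"method": "servo_tool", "body": {"plan": [{"slide": [0,0,-0.03],"rot": [0,0,0]},{"slide": [0,0,-0.08],"rot": [0,0,0]},{"slide": [0,0,-0.13],"rot": [0,0,0]},{"slide": [0,0,-0.15],"rot": [0,0,0]},{"slide": [0,0,-0.15],"rot": [0,0,0]},{"slide": [0,0,-0.15],"rot": [0,0,0]},{"slide": [0.08,0.1,-0.05],"rot": [0,0,0]},{"slide": [0,0.13,0],"rot": [0,0,0]},{"slide": [0,0.13,0],"rot": [0,0,0]},{"slide": [0,0,0],"rot": [0,0,0]}]}}

```text
t: 28.65
eef_pos: [0.4437, 0.3915, 0.2238]
ee_rot: [179.9, -0.0, -177.7]
contact_force: [-0.1, 0.8, -0.6]
opening: 0.899
```

```bash
python3 s.py; python3 - <<'E'
from h import *
o=[]
for n,p in(("scene",[.52,.305,0]),("top",[.575,.03,.13]),("scene",[.575,.03,.13])):
    c=camera(n); u,v=map(int,proj(c,p)); r=55 if p[1]>.1 else 28; o.append(cv2.resize(c["img"][v-r:v+r,u-r:u+r],(266,266),interpolation=cv2.INTER_CUBIC))
    if p[1]>.1:
        P=pts(c); z=P[...,2]; q=P[(P[...,0]>.38)&(P[...,0]<.63)&(P[...,1]>.225)&(P[...,1]<.35)&(z>.009)&(z<.06)]
        print(len(q),q.min(0).round(3),q.max(0).round(3),[ (round(a,2),np.median(q[abs(q[:,0]-a)<.02][:,2]).round(4)) for a in (.45,.5,.55,.58)])
save("end12.png",np.hstack(o))
E
```

```text
28.65 [0.4437 0.3915 0.2238] [-0.14  0.84 -0.55] [ 0.004  0.034 -0.018] 0.8988
466 [0.38  0.226 0.009] [0.628 0.347 0.029] [(0.45, np.float64(0.0174)), (0.5, np.float64(0.0169)), (0.55, np.float64(0.0177)), (0.58, np.float64(0.0153))]
```

View pics/end12.png

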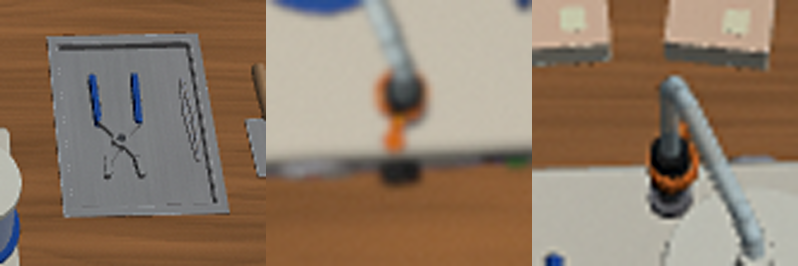

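The left crop shows the pliers flat and open in the tray at about (118,130), clear of the tweezers at (190,115). The middle crop shows the clip's lugs still together at (397,132).

```bash
python3 -c "
from bench import *
print(job_done())"
```

```text
the job is handed in; nothing more can be done
None
```

I closed the clip with the blue-handled pliers and laid them flat in the steel tray. The job was handed in at about 29 s of the 67 s allowed.

**Squeeze:** I closed in small steps. The push-back rose to about 8.7 N, then dropped to zero at about 42% gripper opening, which I took as the click. I went 0.4% further after that drop, then opened the pliers. The push-back did not return when I eased off to 46%. I had no direct reading of jaw force, so I can't prove it stayed under 25 N. I saw no stall or rise after the click that would suggest crushing.

**Laying down:** The pliers touched the tray floor with about 12 N before I eased up and released them. They lie level, with their tops about 15–18 mm above the desk, and clear of the tweezers.

**Last checks:** The final pictures show the lugs still together, and the gripper is clear of everything with near-zero force. I did not re-measure the other items. The only contact I felt outside the job was about 7 N on the desk side while gripping the pliers. No check failed or disagreed with another.

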